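Put the silver wire away in its screw-top canister

TASK

Put the silver wire away before it tarnishes: slide the tall, full spool up off its spindle and set it down standing upright in the open canister, without dropping it. Then swing the canister's captive lid all the way over the mouth and screw the cap down (clockwise from above) until it stops, and let go. Leave the flat spool and the other things on the bench as they are.

Things in the scene. Friction and masses are not known exactly. Their poses are not given: they have to be found in the camera images.
- wire_spool: The tall full spool, white plastic with silver wire, 62 mm tall. Flanges 52 mm in diameter at 0-4 and 36-40 mm above its underside, wire between; above them a bare round neck to grip, 24 mm in diameter, from 40 to 62 mm. Bore 16 mm, right through. About 0.25 kg. Origin: centre of its underside, z up. It starts on spindle_a, underside 12 mm above the bench.
- spindle_a: A fixed spindle stand: steel disc 84 mm in diameter, 12 mm thick, with a pin 11 mm in diameter that reaches 86 mm above the bench (12 mm above the tall spool's top). Origin: centre of its underside on the bench.
- spindle_b: The second spindle stand, identical. Which spindle is left or right varies; spindle_a always carries the tall spool.
- canister: Fixed round metal canister on a 6 mm base plate: inner diameter 100 mm, outer 108 mm, rim 80 mm above the bench, inner floor 10 mm above the bench. Origin: on the bench below the canister's axis, z up. A steel hinge post stands 72 mm from that axis along the body's +x.
- canister_mouth (a point): Centre of the canister's mouth at rim height, 80 mm above the bench.
- hinge_post (a point): On the vertical axis of the hinge post, 100 mm above the bench. The lid swings level about this axis; the cap's axis is 72 mm from it.
- swing (a joint): Swing of the lid's collar (a ring 124 mm across around the cap) about the hinge post, rad. 0 = cap exactly over the mouth (a stop); grows as the lid swings aside, anticlockwise from above, so closing is clockwise. Starts at 1.9 to 2.4, stays where left; friction 0.12 N m. If the bar is gripped to swing it, turn the hand with the lid. The lid can also be pushed.
- cap (a joint): Turn of the screw cap in its collar, rad. 0 = screwed down on the rim (a stop), grows anticlockwise from above as it is unscrewed, to 2.6. Starts at 1.6 to 2.2; its height stays the same as it turns; friction 0.1 N m. Leave it unscrewed until the lid is over the mouth.
- cap_bar (a point): Centre of the top of the black grip bar on the white screw cap. The cap is a disc 110 mm in diameter, 12 mm thick; its bar is 60 mm long (this point's x), 14 mm wide (its y) and 20 mm tall (from the cap's top to this point). This point is always 113 mm above the bench.
- flat_spool: Bystander: the other spool, flat and wide (68 mm diameter, 26 mm tall), on the other spindle. Origin: centre of its underside.
- dish_a: Bystander: square white ceramic bead dish, 75 x 75 x 30 mm. Origin: centre of underside.
- dish_b: Bystander: a second dish like it. Origin: centre of underside.
- bead_box: Bystander: clear plastic open box 100 x 150 x 45 mm. Origin: centre of underside.
- glue: Bystander: upright white glue bottle, 48 mm diameter, 120 mm tall. Origin: centre of underside.
- screwdriver: Bystander: screwdriver lying on the bench near the robot, 160 mm long.
- tool_pot: Bystander: white pot, 84 mm diameter, 90 mm tall, with tool handles standing up to about 155 mm. Origin: centre of underside.
- pen_pot: Bystander: black pot, 68 mm diameter, 80 mm tall, with pens standing up to about 145 mm. Origin: centre of underside.

How it is judged:
By the outcome, as a careful person would: the job done as asked, in the order asked, and still so for the second after the job is handed in, with the robot touching nothing.
It also fails if it takes over 72 s, if anything falls off the work surface, if the arm or the gripper's body presses on something with over 40 N, if the wrist force passes 120 N, or if a joint passes its speed limit or range.

ROBOT

A 6-joint arm with a two-finger parallel gripper is mounted at the origin on the work surface. World frame = base frame: x ahead of the robot, y to its left, z up, the work surface at z = 0. Lengths are in m, angles in rad, forces in N, time in s.
With the tool pointing down it reaches from about 0.25 to 0.8 m from the base axis. Payload 3.9 kg.
Tool frame: the origin (TCP) lies midway between the tips of the shut fingers; the grasp point (between the pads) lies 19 mm behind it; z points along the fingers, y is the line along which they close (so a half turn about z gives the same grasp; the last joint's range is limited). The gripper opens to 85 mm and grips with 20 to 120 N. Pads are 22 mm wide; open, the fingers measure 114 mm over their backs; the gripper's body (76 mm by 85 mm) begins 54 mm behind the grasp point. The pads swing forward as they close: fully open they stand 13 mm farther back than shut.
Start: joints at [1.334, 0.26, -0.138, 1.173, 0, 1.571], TCP at [0.123, 0.51, 0.231] pointing down, gripper open.
Joint ranges: [-2.78, 2.78], [-0.83, 1.72], [-1.28, 1.37], [-1.9, 2.12], [-1.57, 1.48], [-3.14, 3.14]. Speed limits (rad/s): [2.57, 2.57, 3.14, 3.14, 3.14, 3.14].

INTERFACE

Orientations are given as a unit quaternion [x, y, z, w].
In Python, from workcell import manip, grab_frame, camera_model gives the robot as it stands. The module is installed in compiled form; this text tells all that it offers.
- The arm moves only by the shell command python3 -m crank 'ROWS' [FORCE]. ROWS is JSON, a list of rows, each a list of 5 numbers: the opening, from 0 (shut) to 1 (fully open), then the shift along the tool's x, y, z in m, then the turn about the tool's z in degrees. A call has 1 to 8 rows; each row shifts and turns the commanded pose from where the row before left it, along the tool's axes as they then stand; what a row does not reach is not made up. A row lasts 1/10 s, in which the tool goes at most 50 mm and 8.59 degrees, less where a joint would pass 70% of its speed; a pose out of reach is approached as far as the arm can. A call is refused whole if a number of a shift passes 0.05 or a number of a turn 8.59, either way. A call with a gripper value outside its range is refused whole. The fingers move at their own pace and stop on an object; FORCE is the grip in N (left out, the last holds). Time passes only in rows, so rows that do not move let the fingers close. It gives the time, the measured TCP pose, the force, the opening and the grip force at its end, in the units of the state.
- manip.state(): the state, without advancing time (a new reading comes with each control period).
- grab_frame(name): name is "scene" or "top" or "wrist"; returns (picture, depth): 384x512x3 uint8, red, green, blue; 384x512 float32, m along the optical axis (not along the pixel's ray), 0 where there is no reading.
- camera_model(name): a dict with "fx", "fy", "cx", "cy" (pixels), "rvec" (rotation vector, rad) and "tvec" (3), from world to camera coordinates, as OpenCV has them. Camera axes: x right, y down, z forward; pixel columns grow to the right and rows downward; lengths in m; the calibration is good to about 2 mm. A picture is of the moment at which its call begins: read the wrist's pose just before it. camera_model takes no time and is no camera call; for the wrist camera it gives the pose at the moment of the call.
- manip.hand_in(): hands the job in; it is judged then, once.
The state is a dict: "time_s": time; "joint_pos": joint angles; "joint_vel": joint speeds; "joint_torque": joint torques, N m; "eef_pos": TCP position; "tcp_rot": TCP orientation; "force": force on the tool from outside, world axes, zero at the start; "moment": the same for the moment, N m; "grip_width": opening from 0.0 (shut) to 1.0 (fully open); "gripper_force": force on a finger pad.
Only numpy, scipy, OpenCV 4.12 (cv2) and the standard library are available. Lean on these libraries where they do the work, as an engineer would, in place of code of your own. Each camera call takes 0.05 s, during which the arm holds its last target. There are 200 camera calls.

## Working session

There is one attempt and no reset: what is moved stays moved. The work goes in short steps, Python scripts to look and compute and a shell command to move; the robot and the scene stay as the last step left them, time stands still between calls to the robot, and variables do not carry over. Pictures are saved under pics/ and viewed, at most 10 in all, crops included, and the job is handed in when it is done.

```bash
mkdir -p pics; cat > h.py <<'E'
import numpy as np, cv2
from workcell import manip, grab_frame, camera_model
def cloud(n):
    m=camera_model(n); im,d=grab_frame(n)
    R=cv2.Rodrigues(np.array(m["rvec"],float))[0]; t=np.array(m["tvec"],float).ravel()
    v,u=np.mgrid[:384,:512]
    c=np.stack([(u-m["cx"])/m["fx"]*d,(v-m["cy"])/m["fy"]*d,d],-1)
    P=(c-t)@R; P[d<=0]=np.nan
    return im,P
def save(im,n): cv2.imwrite(f"pics/{n}.png",im[:,:,::-1])
def circ(xy):
    A=np.c_[2*xy,np.ones(len(xy))]; s=np.linalg.lstsq(A,(xy**2).sum(1),rcond=None)[0]
    return s[:2],np.sqrt(s[2]+s[0]**2+s[1]**2)
E
python3 - <<'E'
from h import *
s=manip.state(); print({k:np.round(v,3) for k,v in s.items()})
a,P=cloud("top"); b,Q=cloud("scene")
np.savez("top0.npz",im=a,P=P); np.savez("sc0.npz",im=b,P=Q)
save(cv2.resize(a,(800,600)),"top0"); save(cv2.resize(b,(800,600)),"sc0")
E
```

```text
{'time_s': np.float64(0.0), 'joint_pos': array([ 1.334,  0.261, -0.139,  1.173, -0.   ,  1.571]), 'joint_vel': array([ 0.001,  0.001, -0.   , -0.   , -0.001,  0.002]), 'joint_torque': array([-0.0000e+00, -4.0568e+01,  2.5392e+01,  1.9000e-02, -0.0000e+00,
        0.0000e+00]), 'eef_pos': array([0.123, 0.51 , 0.23 ]), 'tcp_rot': array([ 0.118,  0.993, -0.001, -0.   ]), 'force': array([ 0.89 , -0.745, -0.012]), 'moment': array([ 0.044, -0.022,  0.015]), 'gripper_force': np.float64(0.0), 'grip_width': np.float64(0.996)}
```

View pics/top0.png

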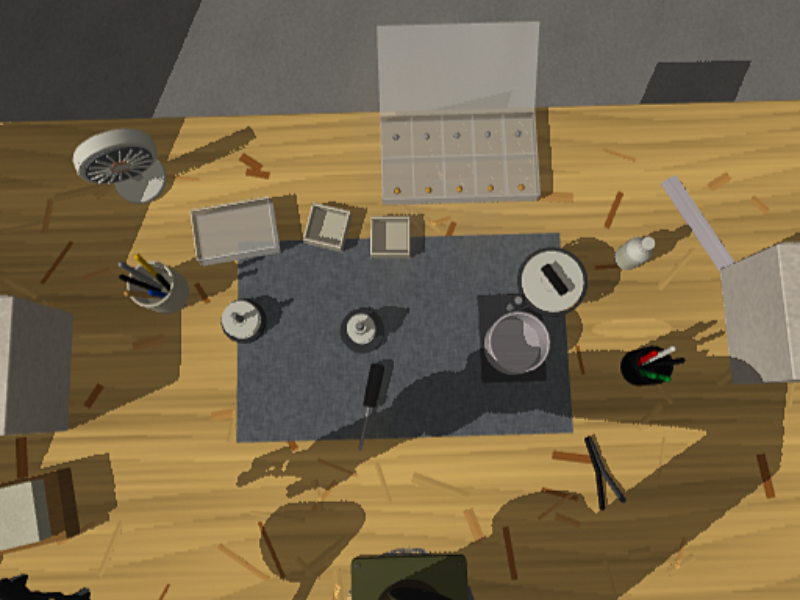

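View pics/sc0.png

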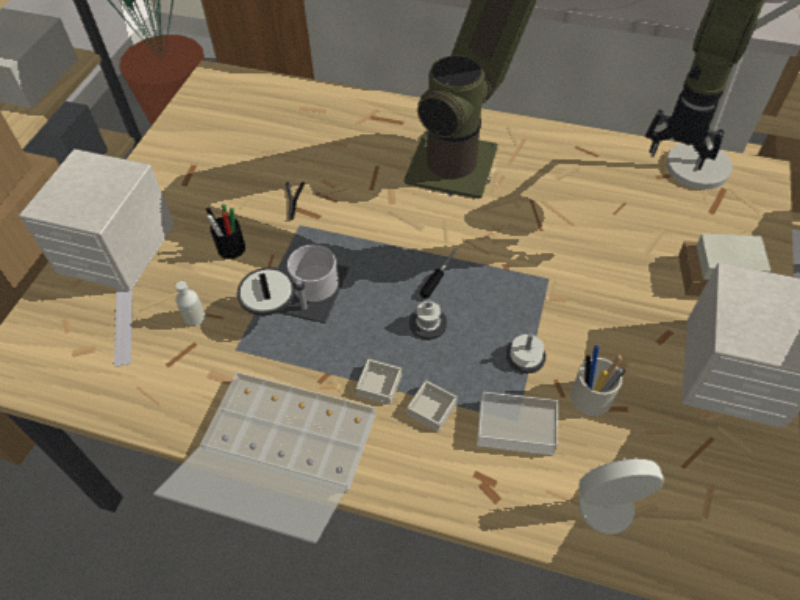

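The top view (800 px scale) shows the tall spool at (361,328), the flat spool at (242,320), the canister at (517,343), the hinge post near (513,300), and the cap at (552,281) with its black bar running at a diagonal. The screwdriver lies at (372,395), the glue at (635,252) and the pen pot at (648,365).

```bash
python3 - <<'E'
from h import *
for n in ("top0","sc0"):
    z=np.load(n+".npz"); P=z["P"].reshape(-1,3); im=z["im"].reshape(-1,3).astype(int)
    if n=="top0":
        g=z["P"]
        for nm,(u,v) in dict(spool=(361,328),can=(517,343),cap=(552,281),bar=(556,279),post=(513,300),glue=(648,243),pen=(648,365)).items():
            print(nm,np.round(g[int(v*.64),int(u*.64)],3))
        c0=g[int(343*.64),int(517*.64)][:2]; s0=g[int(328*.64),int(361*.64)][:2]; k0=g[int(281*.64),int(552*.64)][:2]
    def sel(c,r,a,b): 
        m=(np.hypot(*(P[:,:2]-c).T)<r)&(P[:,2]>a)&(P[:,2]<b); return m
    m=sel(s0,.03,.066,.08); print(n,"neck n",m.sum(),np.round(np.median(P[m],0),4),np.round((P[m].min(0)+P[m].max(0))/2,4))
    m=sel(s0,.05,.045,.058); print("flange",m.sum(),circ(P[m][:,:2]),np.ptp(P[m],0),np.round((P[m].min(0)+P[m].max(0))/2,4))
    m=sel(s0,.03,.081,.09); print("pin",m.sum(),P[m].mean(0))
    m=sel(c0,.065,.074,.0835); print("rim",m.sum(),circ(P[m][:,:2]),np.ptp(P[m],0),np.median(P[m][:,2]))
    m=sel(k0,.075,.088,.098); h=cv2.convexHull(P[m][:,:2].astype(np.float32))[:,0]; print("cap",m.sum(),cv2.minEnclosingCircle(h),np.median(P[m][:,2]))
    m=sel(k0,.05,.106,.12); q=P[m]; 
    r=cv2.minAreaRect(q[:,:2].astype(np.float32)); w=np.linalg.svd(q[:,:2]-q[:,:2].mean(0),full_matrices=False)[2][0]
    print("bar",m.sum(),q.mean(0),r,"dir deg",np.degrees(np.arctan2(w[1],w[0])))
E
```

```text
spool [0.507 0.07  0.087]
can [ 0.479 -0.214  0.01 ]
cap [ 0.576 -0.264  0.114]
bar [ 0.578 -0.269  0.116]
post [ 0.546 -0.198  0.091]
glue [ 0.637 -0.433  0.12 ]
pen [ 0.43  -0.448  0.031]
top0 neck n 40 [0.5092 0.0721 0.0736] [0.5092 0.0733 0.072 ]
flange 192 (array([0.51027407, 0.07326303]), np.float64(0.020167966449484286)) [0.04942414 0.0484169  0.01241713] [0.5104 0.0732 0.0517]
pin 13 [0.50908855 0.07312046 0.08495201]
rim 173 (array([ 0.47335818, -0.20653524]), np.float64(0.05182286410753485)) [0.12133993 0.10609565 0.00912555] 0.07990471552555248
cap 1302 ((0.5752434134483337, -0.26084205508232117), 0.07131214439868927) 0.09371869488892995
bar 126 [ 0.57774878 -0.26917072  0.11238939] ((0.5783615708351135, -0.2692885994911194), (0.05892111733555794, 0.015838932245969772), 35.49931716918945) dir deg -146.75252603543
sc0 neck n 31 [0.5152 0.0773 0.073 ] [0.5131 0.0752 0.0725]
flange 102 (array([0.51243184, 0.0752037 ]), np.float64(0.01995460935594937)) [0.04901023 0.05031637 0.01223341] [0.5133 0.0747 0.0516]
pin 7 [0.51281824 0.0753573  0.08516427]
rim 122 (array([ 0.47584815, -0.20489467]), np.float64(0.0517799647548555)) [0.11455325 0.10748573 0.00937392] 0.07839115041497499
cap 746 ((0.576092004776001, -0.26032379269599915), 0.07077939808368683) 0.09290716294076468
bar 62 [ 0.58247499 -0.26689116  0.11235522] ((0.5801486372947693, -0.2686407268047333), (0.06271779537200928, 0.01358172856271267), 33.79603576660156) dir deg 33.5574112641951
```

Heights and sizes check out: rim at 0.080, cap top at 0.093, bar 59x15 mm at 0.112, and can–cap geometry giving a swing of about 2.0. I'm moving over the spool first, squaring the tool to the world axes.

```bash
python3 -m crank '[[0.8,0,0,0,-6.8],[0.8,0,0,0,-6.8],[0.8,-0.027,-0.031,0,0],[0.8,-0.027,-0.031,0,0],[0.8,-0.027,-0.031,0,0],[0.8,-0.027,-0.031,0,0],[0.8,-0.027,-0.031,0,0],[0.8,-0.027,-0.031,0,0]]' 60
python3 -m crank '[[0.6,-0.028,-0.031,0,0],[0.6,-0.028,-0.031,0,0],[0.6,-0.028,-0.031,0,0],[0.6,-0.028,-0.031,0,0],[0.6,-0.028,-0.031,0,0],[0.6,-0.028,-0.031,0,0],[0.6,-0.028,-0.031,0,0],[0.6,-0.028,-0.031,0,0]]'
python3 - <<'E'
from h import *
s=manip.state(); print(s["time_s"],np.round(s["eef_pos"],4),np.round(s["tcp_rot"],4),np.round(s["joint_pos"],3),s["grip_width"])
im,P=cloud("wrist"); save(cv2.resize(im,(800,600)),"w1"); np.savez("w1.npz",im=im,P=P)
p=P.reshape(-1,3)
for nm,c,r,a,b in (("neck",(.511,.074),.03,.066,.08),("flange",(.511,.074),.05,.047,.056),("pin",(.511,.074),.03,.081,.09)):
    m=(np.hypot(*(p[:,:2]-c).T)<r)&(p[:,2]>a)&(p[:,2]<b)
    print(nm,m.sum(),np.round(p[m].min(0),4),np.round(p[m].max(0),4),(p[m].min(0)+p[m].max(0))/2 if m.any() else 0)
E
```

```text
time_s: 0.9
eef_pos: [0.2858, 0.3229, 0.231]
tcp_rot: [-0.0, 1.0, -0.0, -0.0]
force: [1.2, 0.5, -0.2]
grip_width: 0.794
gripper_force: 0.0
time_s: 1.7
eef_pos: [0.51, 0.075, 0.2309]
tcp_rot: [-0.0, 1.0, 0.0, -0.0]
force: [0.7, 1.0, 1.8]
grip_width: 0.605
gripper_force: 0.0
1.7 [0.51   0.075  0.2309] [-1.e-04  1.e+00  0.e+00 -4.e-04] [ 0.146  0.244 -0.16   1.167  0.     0.146] 0.6054922818923985
neck 323 [0.4972 0.0634 0.066 ] [0.5201 0.0856 0.0796] [0.5086562  0.07447859 0.07280351]
flange 1401 [0.4833 0.0491 0.0471] [0.5339 0.0997 0.0557] [0.50856203 0.0744373  0.05136822]
pin 114 [0.5036 0.0694 0.0815] [0.5141 0.0796 0.0872] [0.50887616 0.07449901 0.08436002]
```

View pics/w1.png

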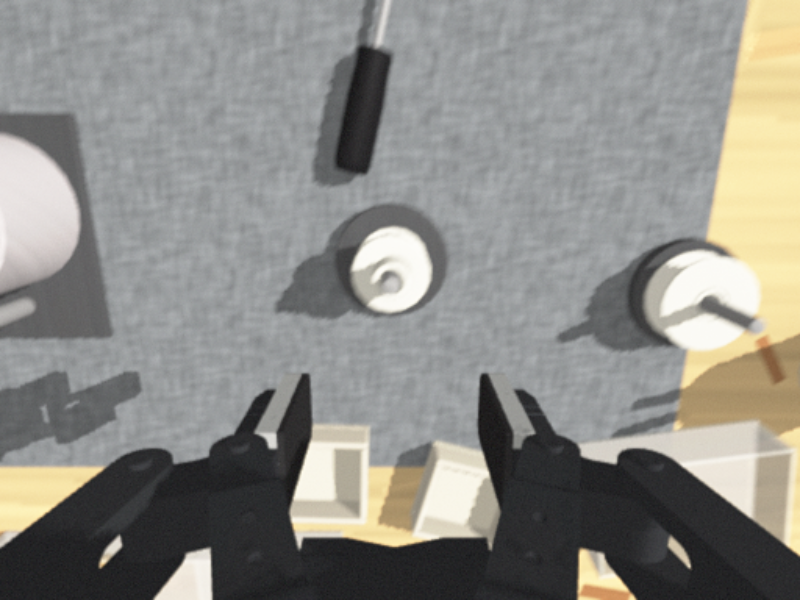

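The wrist view shows the pin at (391,283), centred between the fingers, and the spool measures (0.509–0.510, 0.0745) with the TCP at (0.510, 0.075). Descending to the neck and gripping.

```bash
python3 -m crank '[[0.6,0,0,0.035,0],[0.6,0,0,0.035,0],[0.6,0,0,0.035,0],[0.6,0,0,0.035,0],[0.6,0,0,0.025,0],[0.6,0,0,0.01,0],[0.4,0,0,0,0],[0.2,0,0,0,0]]' 60
python3 -m crank '[[0.15,0,0,0,0],[0.15,0,0,0,0],[0.15,0,0,0,0],[0.15,0,0,0,0]]' 60
```

```text
time_s: 2.55
eef_pos: [0.5101, 0.0764, 0.0572]
tcp_rot: [-0.0, 1.0, -0.0, 0.001]
force: [-0.3, -0.9, -1.2]
grip_width: 0.269
gripper_force: 12.0
time_s: 2.95
eef_pos: [0.5102, 0.0765, 0.0571]
tcp_rot: [-0.0, 1.0, -0.0, 0.001]
force: [0.3, -0.7, 2.0]
grip_width: 0.246
gripper_force: 59.3
```

```bash
python3 -m crank '[[0.1,0,0,-0.01,0],[0.1,0,0,-0.015,0],[0.1,0,0,-0.02,0],[0.1,0,0,-0.02,0],[0.1,0,0,-0.02,0],[0.1,0,0,-0.02,0],[0.1,0,0,-0.02,0]]' 80
python3 - <<'E'
from h import *
b,Q=cloud("scene"); s=manip.state(); e=s["eef_pos"]; print(np.round(e,4),s["grip_width"],np.round(s["force"],1))
save(b[90:340,150:450].repeat(2,0).repeat(2,1),"sc1")
E
```

```text
time_s: 3.65
eef_pos: [0.5089, 0.0769, 0.1826]
tcp_rot: [-0.0, 1.0, 0.0, -0.0]
force: [0.8, 0.1, -1.8]
grip_width: 0.245
gripper_force: 78.7
[0.5109 0.0772 0.1859] 0.24473884532863113 [1.4 0.5 1.3]
```

View pics/sc1.png

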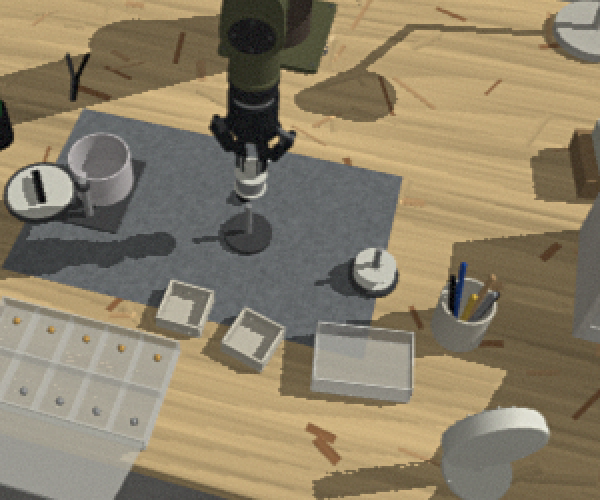

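The scene view shows the spool held in the fingers at (250,185), clear above the pin at (247,215). Moving it over the canister.

```bash
python3 -m crank '[[0.1,0.0045,-0.025,0,0],[0.1,0.0045,-0.037,0,0],[0.1,0.0045,-0.04,0,0],[0.1,0.0045,-0.042,0,0],[0.1,0.0045,-0.042,0,0],[0.1,0.0045,-0.04,0,0],[0.1,0.0045,-0.035,0,0],[0.1,0.0045,-0.022,0,0]]' 80
python3 - <<'E'
from h import *
im,P=cloud("wrist"); s=manip.state(); e=s["eef_pos"]; print(np.round(e,4),s["grip_width"],np.round(s["force"],1))
p=P.reshape(-1,3); p=p[np.isfinite(p).all(1)]
d=p[:,:2]-[.4745,-.206]; m=(np.abs(np.hypot(*d.T)-.053)<.012)&(np.abs(p[:,2]-.08)<.003); print(m.sum(),circ(p[m][:,:2]),np.ptp(p[m],0))
save(cv2.resize(im,(800,600)),"w2")
E
```

```text
time_s: 4.5
eef_pos: [0.473, -0.2086, 0.1811]
tcp_rot: [0.001, 1.0, -0.0, -0.0]
force: [0.9, 0.6, -3.2]
grip_width: 0.243
gripper_force: 78.9
[ 0.4725 -0.2112  0.1811] 0.24136841829713235 [ 0.3 -3.1 -2.6]
1571 (array([ 0.47180938, -0.20568242]), np.float64(0.05152068326427958)) [0.09961808 0.10747709 0.00568141]
```

View pics/w2.png

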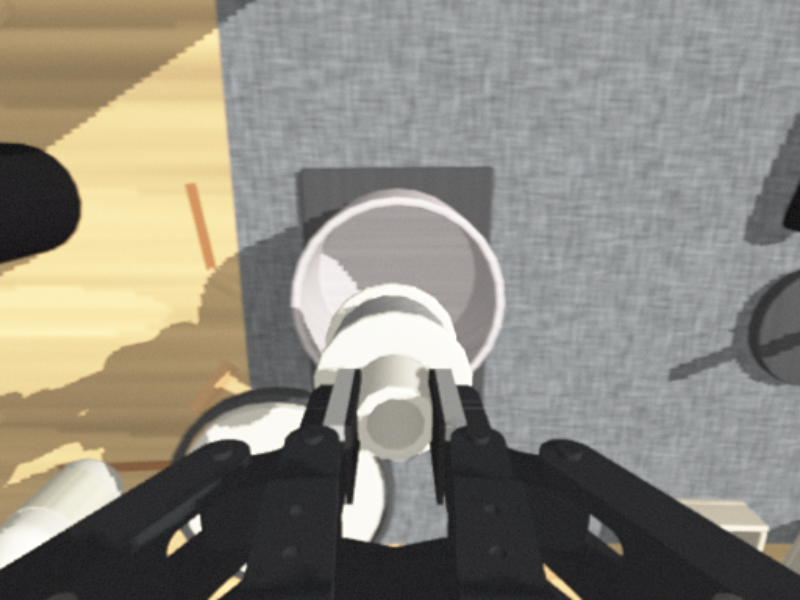

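The wrist view shows the spool held upright, with the canister mouth centred at (398,290). The rim fit gives (0.472, -0.206) with radius 0.0515, as expected, so I'm lowering.

```bash
python3 -m crank '[[0.1,0,0.003,0,0],[0.1,0,0,0.02,0],[0.1,0,0,0.02,0],[0.1,0,0,0.02,0],[0.1,0,0,0.02,0],[0.1,0,0,0.02,0],[0.1,0,0,0.014,0],[0.1,0,0,0.005,0]]' 80
python3 -m crank '[[0.1,0,0,0,0],[0.1,0,0,0,0],[0.1,0,0,0,0]]'
```

```text
time_s: 5.35
eef_pos: [0.4723, -0.2014, 0.0607]
tcp_rot: [-0.001, 1.0, 0.001, -0.002]
force: [-1.4, -0.2, -2.8]
grip_width: 0.248
gripper_force: 78.9
time_s: 5.65
eef_pos: [0.4745, -0.2035, 0.0633]
tcp_rot: [-0.0, 1.0, -0.0, 0.001]
force: [-0.2, -0.0, -1.6]
grip_width: 0.245
gripper_force: 79.0
```

```bash
python3 -m crank '[[0.1,0,0,0.002,0],[0.1,0,0,0.002,0],[0.1,0,0,0.002,0],[0.1,0,0,0,0],[0.1,0,0,0,0]]'
python3 -m crank '[[0.1,0,0,0.001,0],[0.1,0,0,0.001,0],[0.1,0,0,0,0],[0.1,0,0,0,0]]'
```

```text
time_s: 6.15
eef_pos: [0.4734, -0.2035, 0.0562]
tcp_rot: [-0.0, 1.0, 0.0, -0.0]
force: [0.8, -0.6, -3.6]
grip_width: 0.243
gripper_force: 79.0
time_s: 6.55
eef_pos: [0.4738, -0.2037, 0.0552]
tcp_rot: [-0.0, 1.0, -0.0, 0.0]
force: [-1.3, -0.4, 6.5]
grip_width: 0.246
gripper_force: 79.6
```

Contact with the floor shows as +6.5 N at TCP 0.055, the height predicted. Releasing.

```bash
python3 -m crank '[[0.24,0,0,0,0],[0.27,0,0,0,0],[0.3,0,0,0,0],[0.35,0,0,0,0],[0.42,0,0,0,0],[0.5,0,0,0,0],[0.5,0,0,0,0]]' 20
python3 -m crank '[[0.5,0,0,-0.01,0],[0.5,0,0,-0.02,0],[0.5,0,0,-0.03,0],[0.5,0,0,-0.035,0],[0.5,0,0,-0.035,0],[0.6,0,0,-0.02,0],[0.6,0.05,0,0,0],[0.6,0,0,0,0]]' 20
python3 - <<'E'
from h import *
im,P=cloud("wrist"); a,T=cloud("top"); s=manip.state(); e=s["eef_pos"]; print(np.round(e,4),s["grip_width"],np.round(s["force"],1))
p=T.reshape(-1,3); m=(np.hypot(*(p[:,:2]-[.473,-.206]).T)<.04)&(p[:,2]>.045); print(m.sum(), np.round(np.percentile(p[m],[2,98],0),4)) if m.any() else 0
p=P.reshape(-1,3)
m=(np.hypot(*(p[:,:2]-[.473,-.206]).T)<.04)&(p[:,2]>.065)&(p[:,2]<.078); print(m.sum(), np.round([p[m].min(0),p[m].max(0)],4)) if m.any() else 0
k=np.array([.578,-.268])
m=(np.hypot(*(p[:,:2]-k).T)<.05)&(p[:,2]>.107)&(p[:,2]<.12); q=p[m]
if m.sum()>20:
  r=cv2.minAreaRect(q[:,:2].astype(np.float32)); w=np.linalg.svd(q[:,:2]-q[:,:2].mean(0),full_matrices=False)[2][0]; print(m.sum(),r,np.degrees(np.arctan2(w[1],w[0])))
save(cv2.resize(im,(800,600)),"w3")
E
```

```text
time_s: 7.25
eef_pos: [0.4735, -0.2034, 0.0542]
tcp_rot: [-0.0, 1.0, 0.0, -0.0]
force: [-0.3, 0.0, -0.4]
grip_width: 0.496
gripper_force: 0.0
time_s: 8.05
eef_pos: [0.4168, -0.2016, 0.2042]
tcp_rot: [0.0, 1.0, 0.001, -0.003]
force: [-0.0, -0.0, -1.0]
grip_width: 0.598
gripper_force: 0.0
[ 0.4223 -0.2032  0.2049] 0.6003784016424821 [-1.1 -0.2  0. ]
1176 [[ 0.4358 -0.2285  0.0485]
 [ 0.492  -0.1711  0.6906]]
348 [[ 0.4611 -0.2164  0.065 ]
 [ 0.4837 -0.1937  0.0735]]
```

View pics/w3.png

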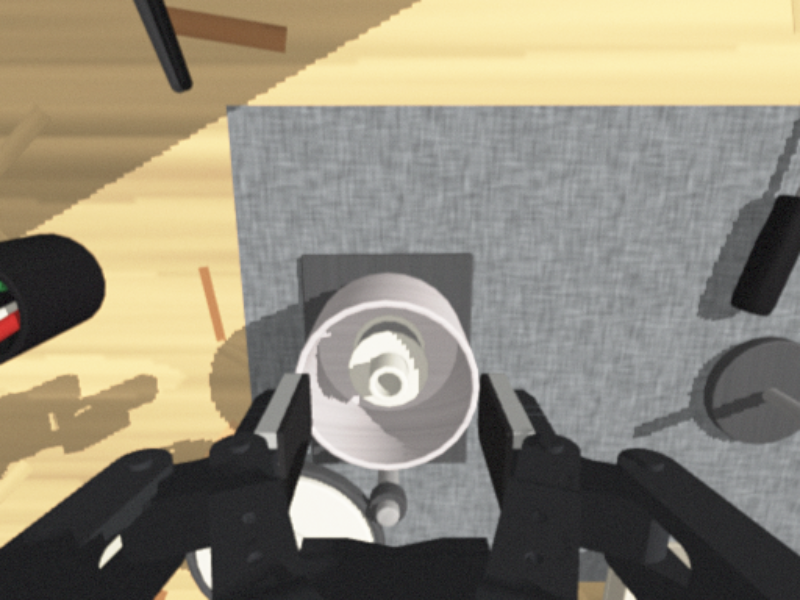

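The spool stands upright in the canister, neck at (388,378). Moving over the cap bar next and turning across it.

```bash
python3 -m crank '[[0.6,-0.0392,-0.0165,0,0],[0.6,-0.0392,-0.0165,0,0],[0.6,-0.0392,-0.0165,0,0],[0.6,-0.0392,-0.0155,0,0],[0.6,0,0,0,-8.5],[0.6,0,0,0,-8.5],[0.6,0,0,0,-8.5],[0.6,0,0,0,-8.5]]' 60
python3 - <<'E'
from h import *
manip.state(); im,P=cloud("wrist"); s=manip.state(); e=s["eef_pos"]; print(np.round(e,4),np.round(s["tcp_rot"],3),np.round(s["joint_pos"],2))
p=P.reshape(-1,3); c=im.reshape(-1,3).astype(int)
m=(np.hypot(*(p[:,:2]-[.578,-.268]).T)<.05)&(p[:,2]>.109)&(p[:,2]<.118); q=p[m]
print(m.sum(),np.round([q.min(0),q.max(0)],3)); r=cv2.minAreaRect(q[:,:2].astype(np.float32)); print(r)
m=(np.hypot(*(p[:,:2]-[.578,-.268]).T)<.08)&(np.abs(p[:,2]-.093)<.003)&(c.min(1)>150); h=cv2.convexHull(p[m][:,:2].astype(np.float32)); print(cv2.minEnclosingCircle(h))
save(cv2.resize(im,(800,600)),"w4")
E
```

```text
time_s: 8.95
eef_pos: [0.5817, -0.2685, 0.2041]
tcp_rot: [-0.296, 0.955, -0.0, 0.0]
force: [-0.7, -0.7, 0.4]
grip_width: 0.594
gripper_force: 0.0
[ 0.5816 -0.2685  0.2042] [-0.297  0.955 -0.     0.   ] [-0.43  0.47  0.11  1.21  0.   -1.04]
1348 [[ 0.55  -0.29   0.109]
 [ 0.604 -0.248  0.114]]
((0.5769099593162537, -0.26922789216041565), (0.05913399159908295, 0.01398527529090643), 33.25333023071289)
((0.5712376236915588, -0.2584269940853119), 0.06671831011772156)
```

View pics/w4.png

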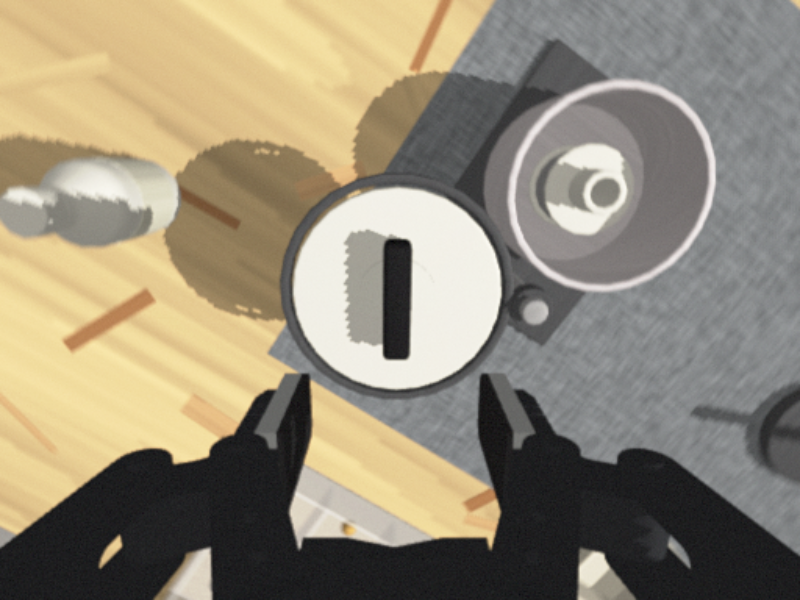

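The wrist view shows the bar at (397,298), lined up with the fingers, the post at (530,307) and the spool upright at (603,192). The bar measures 59x14 mm at z 0.113, which matches. Descending and gripping.

```bash
python3 -m crank '[[0.6,0.003,0.001,0.02,0],[0.6,0,0,0.025,0],[0.6,0,0,0.025,0],[0.6,0,0,0.025,0],[0.6,0,0,0.012,0],[0.3,0,0,0,0],[0.1,0,0,0,0],[0,0,0,0,0]]' 60
python3 -m crank '[[0,0,0,0,0],[0,0,0,0,0],[0,0,0,0,0]]' 60
```

```text
time_s: 9.8
eef_pos: [0.5785, -0.2695, 0.099]
tcp_rot: [-0.292, 0.956, -0.001, 0.001]
force: [-0.1, 0.9, -2.0]
grip_width: 0.141
gripper_force: 59.8
time_s: 10.1
eef_pos: [0.5785, -0.2696, 0.0988]
tcp_rot: [-0.293, 0.956, -0.001, 0.001]
force: [0.3, 0.6, 5.2]
grip_width: 0.146
gripper_force: 60.9
```

```bash
python3 -m crank '[[0,0.0103,0.0021,0,8.4],[0,0.0103,0.0021,0,8.4],[0,0.0103,0.0021,0,8.4],[0,0.0103,0.0021,0,8.4],[0,0,0,0,0]]' 60
python3 - <<'E'
from h import *
s=manip.state(); print(np.round(s["eef_pos"],4),np.round(s["tcp_rot"],3),np.round(s["force"],1),np.round(s["moment"],2)); h=np.array([.5455,-.205])
v=s["eef_pos"][:2]-h; print(np.hypot(*v),np.degrees(np.arctan2(v[1],v[0])))
E
```

```text
time_s: 10.6
eef_pos: [0.5366, -0.2772, 0.0988]
tcp_rot: [-0.003, 1.0, -0.001, 0.001]
force: [0.2, -0.3, 6.2]
grip_width: 0.145
gripper_force: 60.9
[ 0.5366 -0.2772  0.0988] [-0.003  1.    -0.001  0.001] [ 0.2 -0.3  6.2] [-0.04  0.07 -0.09]
0.07272580940104201 -97.0056621022997
```

```bash
python3 -m crank '[[0,0.0103,0.0021,0,8.4],[0,0.0103,0.0021,0,8.4],[0,0.0103,0.0021,0,8.4],[0,0.0103,0.0021,0,8.4],[0,0.0103,0.0021,0,8.4],[0,0.0103,0.0021,0,8.4],[0,0.0103,0.0021,0,8.4],[0,0.0103,0.0021,0,8.4]]' 60
python3 -m crank '[[0,0.0103,0.0021,0,8.4],[0,0,0,0,0]]' 60
python3 - <<'E'
from h import *
s=manip.state(); print(np.round(s["eef_pos"],4),np.round(s["tcp_rot"],3),np.round(s["force"],1),np.round(s["moment"],2)); h=np.array([.5455,-.205])
v=s["eef_pos"][:2]-h; print(np.hypot(*v),np.degrees(np.arctan2(v[1],v[0])),np.degrees(2*np.arctan2(*s["tcp_rot"][:2])),s["joint_pos"][5])
E
```

```text
time_s: 11.4
eef_pos: [0.4764, -0.2269, 0.0988]
tcp_rot: [0.553, 0.833, -0.002, 0.002]
force: [-1.3, -4.0, 8.2]
grip_width: 0.146
gripper_force: 61.1
time_s: 11.6
eef_pos: [0.4738, -0.2148, 0.0988]
tcp_rot: [0.61, 0.792, -0.001, 0.001]
force: [-2.7, -0.6, 9.5]
grip_width: 0.144
gripper_force: 61.4
[ 0.4738 -0.2148  0.0988] [ 0.61   0.792 -0.001  0.001] [-2.7 -0.6  9.5] [-0.    0.68 -0.09]
0.07241444869965848 -172.1979610083447 75.20942422307138 0.8881393143592432
```

```bash
python3 -m crank '[[0,0.0075,0.0015,0,6],[0,0.0024,0.0005,0,2],[0,0,0,0,0]]' 60
python3 -m crank '[[0,0.0024,0.0005,0,2],[0,0,0,0,0],[0,0,0,0,0]]' 60
python3 -m crank '[[0,0.0024,0.0005,0,1],[0,0,0,0,0],[0,0,0,0,0]]' 60
```

```text
time_s: 11.9
eef_pos: [0.4732, -0.2059, 0.0987]
tcp_rot: [0.663, 0.748, -0.002, 0.001]
force: [-4.4, -2.7, 9.7]
grip_width: 0.15
gripper_force: 61.5
time_s: 12.2
eef_pos: [0.4732, -0.2057, 0.0988]
tcp_rot: [0.677, 0.736, -0.004, 0.002]
force: [-4.9, -8.4, 9.3]
grip_width: 0.143
gripper_force: 61.3
time_s: 12.5
eef_pos: [0.4732, -0.2056, 0.0988]
tcp_rot: [0.684, 0.73, -0.006, 0.004]
force: [-5.6, -13.6, 7.8]
grip_width: 0.144
gripper_force: 61.1
```

The lid is on its stop: y holds at -0.2057 over the mouth while the reaction grows. Easing off slightly, then screwing down.

```bash
python3 -m crank '[[0,-0.003,0,0,0],[0,0,0,0,8.4],[0,0,0,0,8.4],[0,0,0,0,8.4],[0,0,0,0,8.4],[0,0,0,0,8.4],[0,0,0,0,8.4],[0,0,0,0,8.4]]' 60
python3 - <<'E'
from h import *
s=manip.state(); print(np.round(s["eef_pos"],4),np.round(s["force"],1),np.round(s["moment"],2),np.degrees(2*np.arctan2(*s["tcp_rot"][:2])),s["joint_pos"][5])
E
python3 -m crank '[[0,0,0,0,8],[0,0,0,0,8],[0,0,0,0,0]]' 60
python3 - <<'E'
from h import *
s=manip.state(); print(np.round(s["eef_pos"],4),np.round(s["force"],1),np.round(s["moment"],2),np.degrees(2*np.arctan2(*s["tcp_rot"][:2])),s["joint_pos"][5])
E
```

```text
time_s: 13.3
eef_pos: [0.4734, -0.2058, 0.0987]
tcp_rot: [0.955, 0.298, -0.002, 0.003]
force: [-5.7, -7.6, 9.1]
grip_width: 0.147
gripper_force: 61.4
[ 0.4734 -0.2058  0.0987] [-5.7 -7.6  9.1] [-1.26  1.17  0.12] 145.30329313549322 2.1305634780876863
time_s: 13.6
eef_pos: [0.4734, -0.2058, 0.0988]
tcp_rot: [0.986, 0.164, -0.001, 0.003]
force: [-6.3, -7.2, 10.1]
grip_width: 0.142
gripper_force: 61.4
[ 0.4734 -0.2058  0.0988] [-6.3 -7.2 10.1] [-1.31  1.18 -0.04] 161.1197552206296 2.4065459649279566
```

```bash
python3 -m crank '[[0,0,0,0,6],[0,0,0,0,6],[0,0,0,0,0]]' 60
python3 -c "
from h import *
s=manip.state(); print(np.round(s['moment'],2),np.degrees(2*np.arctan2(*s['tcp_rot'][:2])),s['joint_pos'][5])"
python3 -m crank '[[0,0,0,0,6],[0,0,0,0,6],[0,0,0,0,0]]' 60
python3 -c "
from h import *
s=manip.state(); print(np.round(s['moment'],2),np.degrees(2*np.arctan2(*s['tcp_rot'][:2])),s['joint_pos'][5])"
```

```text
time_s: 13.9
eef_pos: [0.4734, -0.2058, 0.0987]
tcp_rot: [0.998, 0.06, -0.001, 0.004]
force: [-4.7, -6.7, 9.7]
grip_width: 0.144
gripper_force: 61.4
[-1.21  1.15 -0.12] 173.08883002804566 2.6154422802627537
time_s: 14.2
eef_pos: [0.4735, -0.2058, 0.0988]
tcp_rot: [0.999, -0.041, -0.001, 0.004]
force: [-5.4, -7.6, 9.9]
grip_width: 0.146
gripper_force: 80.4
[-1.48  1.17  1.99] 184.73347894456387 2.819211852290291
```

The stop is reached: the z moment jumps to 2 N m after about 101° (1.76 rad) of screwing. One small confirming nudge, then relax and let go.

```bash
python3 -m crank '[[0,0,0,0,1.5],[0,0,0,0,0]]' 60
python3 -c "
from h import *
s=manip.state(); print(np.round(s['moment'],2),np.degrees(2*np.arctan2(*s['tcp_rot'][:2])),s['joint_pos'][5])"
python3 -m crank '[[0,0,0,0,-1.5],[0.16,0,0,0,0],[0.25,0,0,0,0],[0.4,0,0,0,0],[0.5,0,0,0,0],[0.5,0,0,0,0]]' 20
python3 -m crank '[[0.5,0,0,-0.01,0],[0.5,0,0,-0.03,0],[0.5,0,0,-0.04,0],[0.5,0,0,-0.04,0],[0.5,0,0,-0.03,0],[0.5,0,0,0,0],[0.5,0,0,0,0]]'
python3 - <<'E'
from h import *
s=manip.state(); im,P=cloud("wrist"); b,Q=cloud("scene")
p=P.reshape(-1,3); m=(np.hypot(*(p[:,:2]-[.473,-.206]).T)<.045)&(p[:,2]>.108)&(p[:,2]<.118); q=p[m]
print(cv2.minAreaRect(q[:,:2].astype(np.float32)),m.sum(),np.round(s["eef_pos"],3))
w=cv2.resize(im,(400,300)); save(np.hstack([w,cv2.resize(b,(400,300))]),"end")
E
```

```text
time_s: 14.4
eef_pos: [0.4749, -0.2058, 0.0989]
tcp_rot: [0.998, -0.055, 0.001, 0.004]
force: [-3.3, -6.4, 7.3]
grip_width: 0.146
gripper_force: 85.5
[-1.25  0.4   0.68] 186.35875300137252 2.8476444785404267
time_s: 15.0
eef_pos: [0.4742, -0.2023, 0.097]
tcp_rot: [0.999, -0.043, -0.0, -0.0]
force: [0.3, 0.8, -0.0]
grip_width: 0.501
gripper_force: 0.0
time_s: 15.7
eef_pos: [0.4748, -0.2027, 0.2484]
tcp_rot: [0.999, -0.043, 0.001, 0.0]
force: [-0.1, -0.4, -0.9]
grip_width: 0.499
gripper_force: 0.0
((0.4717898666858673, -0.2061173915863037), (0.059848934412002563, 0.013960001058876514), 0.39082208275794983) 985 [ 0.475 -0.203  0.248]
```

View pics/end.png

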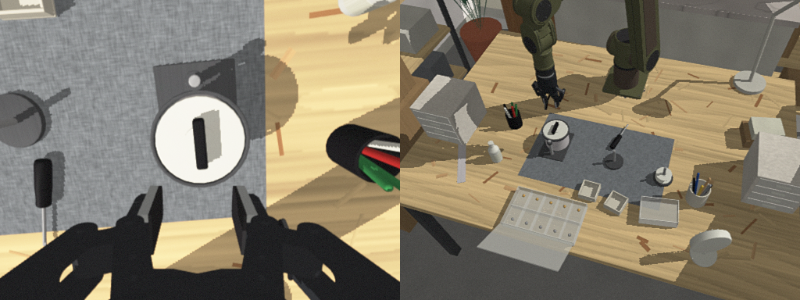

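The wrist picture shows the cap over the mouth (bar at (201,143)), and the scene picture shows everything else in place. The bar centre is at the canister axis, aligned with the canister's x at 0.4°. So the cap sits on its stop, and the last few degrees of hand turn only strained the grip.

```bash
python3 -c "
from workcell import manip
print(manip.hand_in())"
```

```text
the job is handed in; nothing more can be done
None
```

The tall spool is standing upright in the canister, the lid is swung over the mouth and the cap is screwed down to its stop; I let go and handed the job in at about 16 s, without touching anything else on the bench.

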